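# Seal a plate in the guarded press

### The arm

A 7-joint arm with a two-finger parallel gripper is mounted at the origin on the work surface; the furniture and walls round the work are solid. World frame = base frame: x ahead of the robot, y to its left, z up, the work surface at z = 0. Lengths are in mm, angles in rad, forces in N, time in s.
With the tool pointing down it reaches from about 400 to 875 mm from the base axis. Payload 4.4 kg.
Tool frame: the origin (TCP) lies midway between the tips of the shut fingers; the grasp point (between the pads) lies 19 mm behind it; z points along the fingers, y is the line along which they close (so a half turn about z gives the same grasp; the last joint's range is limited). The gripper opens to 85 mm and grips with 20 to 120 N. Pads are 22 mm wide; open, the fingers measure 114 mm over their backs; the gripper's body (76 mm by 85 mm) begins 54 mm behind the grasp point. The pads swing forward as they close: fully open they stand 13 mm farther back than shut.
Start: joints at [1.04, 0.628, 0.038, 1.517, -0.027, 0.996, -0.02], TCP at [291.387, -581.043, 231.313] pointing down, gripper open.
Joint ranges: [-3.06, 3.06], [-0.37, 2.12], [-1.25, 1.32], [0.18, 2.47], [-1.1, 4.24], [0.23, 1.98], [-2.94, 2.94]. Speed limits (rad/s): [2.57, 2.57, 3.14, 3.14, 3.14, 3.14, 3.14].

### API

Orientations are given as [roll, pitch, yaw] about the fixed x, y, z axes, in that order (R = Rz(yaw) Ry(pitch) Rx(roll)).
In Python, from cell import ctrl gives the robot as it stands. The module is installed in compiled form; this text tells all that it offers.
- The arm moves only by the tool step_arm, never from a script. Its argument "commands" is one flat list of numbers, 7 for each row, row after row: the shift along the tool's x, y, z in cm, then the turn, a rotation vector about the tool's x, y, z in rad, then the opening, from 0 (shut) to 1 (fully open). A call has 1 to 10 rows; each row is the pose to reach, as a shift and turn from the pose commanded when the call began, along the tool's axes at that moment; what a row does not reach only later rows make up. A row lasts 1/10 s, in which the tool goes at most 50 mm and 8.59 degrees, less where a joint would pass 70% of its speed; a pose out of reach is approached as far as the arm can. A call with a gripper value outside its range is refused whole. The fingers move at their own pace and stop on an object; the grip force is fixed at half the most. Time passes only in rows, so rows that repeat a pose let the fingers close. It gives the time, the measured TCP pose, the force, the opening and the grip force at its end, in the units of the state.
- ctrl.read_state(): the state, without advancing time (a new reading comes with each control period).
- ctrl.get_image(name): name is "scene" or "top" or "wrist"; returns a dict with "image" (480x640x3 uint8, red, green, blue), "range_z" (480x640 float32, mm along the optical axis (not along the pixel's ray), 0 where there is no reading), "vfov" (degrees; the focal length in pixels is half the picture's height over the tangent of half this angle, whatever the lens; pixels are square), "cx", "cy" (the principal point, pixels), "D" ([k1, k2, p1, p2, k3] as OpenCV has them; the pictures are not rectified), "world_to_cam" (4x4, takes a point from world to camera coordinates). Camera axes: x right, y down, z forward; pixel columns grow to the right and rows downward; lengths in mm; the calibration is good to about 2 mm. A picture is of the moment at which its call begins.
- ctrl.finish_job(): hands the job in; it is judged then, once.
The state is a dict: "clock": time; "qpos": joint angles; "qd": joint speeds; "tau": joint torques, N m; "eef_pos": TCP position; "tool_rot": TCP orientation; "force": force on the tool from outside, world axes, zero at the start; "torque": the same for the moment, N m; "width": finger opening in mm; "gripper_force": force on a finger pad.
Only numpy, scipy, OpenCV 4.12 (cv2) and the standard library are available. Lean on these libraries where they do the work, as an engineer would, in place of code of your own. Each camera call takes 0.05 s, during which the arm holds its last target. There are 200 camera calls.

### The job

Push the blue end plate so that the loaded plate carrier slides fully home into the sealing press. Then reach down through the window in the yellow guard with the fingertips, press the red lever all the way down, hold it there for two seconds, let it spring back up and withdraw. Do not touch the guard at any time, do not press the lever before the carrier is home, and leave the bottles and other things on the bench where they stand.

Things in the scene. Friction and masses are not known exactly. Their poses are not given: they have to be found in the camera images.
- press: fixed white plate sealing press, base 190 x 170 mm, 150 mm tall with its guard; origin: centre of its underside, on the bench. Its z points up; its y is the direction in which the carrier is pushed home (the carrier sticks out on the -y side); its x points away from the robot, toward the lever's hinge. It stands at different places and yaws. A 96-well plate is fixed in the carrier; a platen under the lever goes down with it.
- guard: fixed guard of the press (origin and axes as press): a level yellow panel 190 mm (x) by 170 mm (y), 6 mm thick, top face 150 mm above the bench, with a square window 110 x 110 mm through its middle; 12 mm posts under the four corners, clear walls below the panel on the -x and +y sides. Must not be touched.
- window (a point): centre of the guard's window, level with the panel's top face, 150 mm above the bench; its edges are 55 mm away along +-x and +-y of the press
- lever (a joint): angle of the red lever, rad: 0 at rest (up), 0.26 at its lower stop. It hinges at the press's +x side, 70 mm from the middle of the pad, and springs back; pushing on the pad takes about 4 N at the start and 8 N at the stop
- lever_pad (a point): middle of the top face of the lever's red pad, which is 40 mm (x) by 46 mm (y). At rest it lies right under the window's centre, 15 mm below the panel's top face (135 mm above the bench); at the stop it is 18 mm lower and tilted 0.26 rad
- carrier (a joint): how far the plate carrier is drawn out, m: 0 fully home against its stop, up to 0.07 out; about 2 N of sliding friction, no spring, stays where it is left
- push_face (a point): middle in width of the outer (-y of the press) face of the carrier's upright blue end plate, 85 mm above the bench. The end plate is 90 mm wide (along x of the press), 10 mm thick, and reaches from 30 to 100 mm above the bench; push it along +y of the press. Home, this face is 40 mm outside the guard's -y edge
- bottle: white reagent bottle with a red cap, 56 dia x 105 tall mm, loose, standing on the bench; origin: centre of its underside. Leave it alone
- petri: clear petri dish, 94 dia x 14 mm, loose, standing on the bench; origin: centre of its underside. Leave it alone
- timer: grey bench timer, 65x70x18 mm, loose, standing on the bench; origin: centre of its underside. Leave it alone
- tape: roll of yellow tape lying flat, 91 dia x 24 mm, loose, standing on the bench; origin: centre of its underside. Leave it alone
- marker: black marker pen lying down, 14x122x15 mm, loose, standing on the bench; origin: centre of its underside. Leave it alone
- amber: small brown bottle with a black cap, 45 dia x 82 tall mm, loose, standing on the bench; origin: centre of its underside. Leave it alone

How it is judged (in metres and radians):
On the way, in this order (a step that is already met when the one before it is completed fails the run):
1. the carrier is pushed fully home (within 3 mm) (value of joint carrier below 0.003 m), for 0.2 s.
2. the lever is held fully down by the fingers (beyond 0.22 of 0.26 rad) for 1.5 s (value of joint lever above 0.22 rad and contact force between the fingers and lever above 1 N and value of joint carrier below 0.004 m), for 1.5 s.
At the end, for the whole second after the job is handed in: the lever has sprung back up (under 0.03 rad), the carrier is still home (within 4 mm) and every loose thing is at rest within 12 mm of where it stood (value of joint lever below 0.03 rad and value of joint carrier below 0.004 m and linear speed of each of bottle, petri, timer, tape, marker, amber below 0.02 m/s and distance of each of bottle, petri, timer, tape, marker, amber from where it was at the start of the episode below 0.012 m); the robot touches nothing.
It fails at once if the guard is touched (over 0.5 N) (contact force between any of the fingers, the arm and guard above 0.5 N).
It fails at once if the lever is pressed (over 0.08 rad) while the carrier is more than 5 mm out (value of joint lever above 0.08 rad and value of joint carrier above 0.005 m).
It fails at once if a loose thing on the bench is lifted or moved by more than 12 mm (distance of any of bottle, petri, timer, tape, marker, amber from where it was at the start of the episode above 0.012 m).
It also fails if it takes over 48 s, if anything falls off the work surface, if the arm or the gripper's body presses on something with over 40 N, if the wrist force passes 120 N, or if a joint passes its speed limit or range.

## Working session

There is one attempt and no reset: what is moved stays moved. The work goes in short steps, Python scripts to look and compute and a tool call to move; the robot and the scene stay as the last step left them, time stands still between calls to the robot, and variables do not carry over. Pictures are saved under pics/ and viewed, at most 10 in all, crops included, and the job is handed in when it is done.

Besides the shell and the picture viewer there is one more tool, called after "Request:" in YAML: its name, and indented under it one key for each argument. step_arm: Moves the arm, as the interface text tells. Its arguments: {"type":"object","properties":{"commands":{"type":"array"}},"required":["commands"]}

```bash
mkdir -p pics; cat > h.py <<'E'
import numpy as np, cv2, pickle
from cell import ctrl
def grab(n):
    d=ctrl.get_image(n); pickle.dump(d,open(n+'.pkl','wb')); return d
def cloud(d):
    h,w=d['range_z'].shape; f=h/2/np.tan(np.radians(d['vfov'])/2)
    K=np.array([[f,0,d['cx']],[0,f,d['cy']],[0,0,1]])
    u,v=np.meshgrid(np.arange(w),np.arange(h))
    p=cv2.undistortPoints(np.stack([u,v],-1).reshape(-1,1,2).astype(float),K,np.array(d['D'],float)).reshape(h,w,2)
    z=d['range_z']; P=np.dstack([p[...,0]*z,p[...,1]*z,z])
    T=np.array(d['world_to_cam']); R,t=T[:3,:3],T[:3,3]
    W=(P-t)@R; W[z<=0]=np.nan
    return W
E
python3 - <<'E'
from h import *
for n in('scene','top'):
    d=grab(n); cv2.imwrite(f'pics/{n}0.png',d['image'][...,::-1])
    print(n,d['vfov'],d['D'],np.linalg.inv(d['world_to_cam'])[:3,3])
s=ctrl.read_state(); print(s)
E
```

```text
scene 53.86644832611598 [-0.03182757  0.          0.          0.          0.        ] [ 944.83266628 -134.5589075   799.05126503]
top 49.868615345521334 [-0.15249826  0.          0.          0.          0.        ] [ 298.58691364  119.97396793 1268.5103376 ]
{'clock': 0.1, 'qpos': array([ 1.04022568,  0.62924293,  0.03842629,  1.51826307, -0.02697932,
        0.9962927 , -0.02002565]), 'qd': array([-0.00114351, -0.00200221,  0.00108884, -0.001935  , -0.00069913,
       -0.00248359, -0.00069059]), 'tau': array([ 2.55345578e-03, -5.64536119e+01,  1.23028189e+00, -1.93976837e+01,
        1.12872306e-02,  5.35989529e-03, -1.21603881e-05]), 'eef_pos': array([ 291.12500279, -580.5395846 ,  230.48922212]), 'tool_rot': array([-3.13990420e+00,  2.27998925e-05,  4.64771312e-01]), 'force': array([-0.81010055, -0.23474504,  0.88553235]), 'torque': array([-0.03566218, -0.00667592, -0.02762898]), 'gripper_force': 0.0, 'width': 85.31900531371933}
```

View pics/scene0.png

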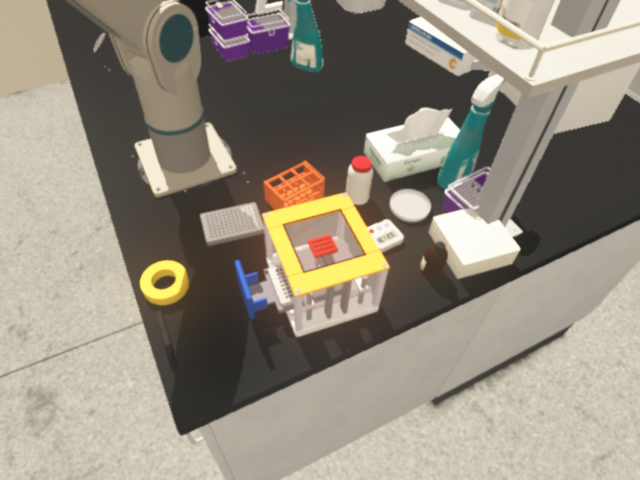

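View pics/top0.png

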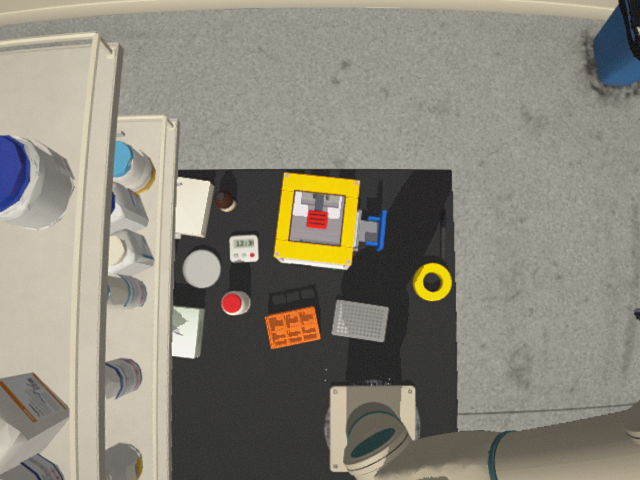

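The scene view shows the press near (325,260) with the blue end plate at (248,288) and the red pad at (322,246). In the top view the guard is at (317,220), the blue plate at (381,231) and the tape roll at (432,282). Next I measure the guard and the plate.

```bash
cat > m.py <<'E'
from h import *
import sys
def measure(n,d=None):
    d=d or grab(n); W=cloud(d); hsv=cv2.cvtColor(d['image'],cv2.COLOR_RGB2HSV)
    H,S,V=[hsv[...,i].astype(int) for i in range(3)]; Z=W[...,2]
    near=(W[...,0]>350)&(W[...,0]<900)&(abs(W[...,1])<350)
    y=(H>18)&(H<35)&(S>150)&(V>120)&near&(Z>135)&(Z<165)
    b=(H>100)&(H<125)&(S>150)&near&(Z>25)&(Z<115)
    r=((H<6)|(H>174))&(S>170)&near&(Z>105)&(Z<150)
    if y.sum()>50:
        P=W[y]; rc=cv2.minAreaRect(P[:,:2].astype(np.float32)); print(n,'guard',y.sum(),rc,'z',np.median(P[:,2]))
    # window hole: contour
        cs,hi=cv2.findContours(y.astype(np.uint8),cv2.RETR_CCOMP,cv2.CHAIN_APPROX_NONE)
        for c,h in zip(cs,hi[0]):
            if h[3]>=0 and len(c)>60:
                q=np.array([W[v,u] for [[u,v]] in c]); print('  window',cv2.minAreaRect(q[:,:2].astype(np.float32)))
    for nm,m in(('blue',b),('pad',r)):
        if m.sum()>20:
            P=W[m]; top=P[P[:,2]>np.percentile(P[:,2],98)-4]
            print(n,nm,m.sum(),'med',np.median(P,0),'zpct',np.percentile(P[:,2],[2,50,98]),'top rect',cv2.minAreaRect(top[:,:2].astype(np.float32)),len(top))
    return d,W
if __name__=='__main__':
    np.set_printoptions(precision=1,suppress=True)
    for n in sys.argv[1:]: measure(n)
E
python3 - <<'E'
from m import *
np.set_printoptions(precision=1,suppress=True)
for n in('scene','top'): 
    d,W=measure(n,pickle.load(open(n+'.pkl','rb')))
    for nm,(u,v) in (dict(tape=(432,268),bottle=(233,303),timer=(243,248),amber=(225,201)) if n=='top' else dict(marker=(168,330),rack=(295,185))).items(): print(nm,W[v,u])
E
```

```text
scene guard 967 ((487.8315124511719, 132.17138671875), (169.74534606933594, 191.37496948242188), 83.95777130126953) z 150.28774851390378
  window ((487.62432861328125, 132.62188720703125), (118.90945434570312, 121.8326416015625), 83.39393615722656)
scene blue 193 med [477.  -19.  100.3] zpct [ 91.4 100.3 103. ] top rect ((473.2835693359375, -18.782747268676758), (8.340021133422852, 85.55116271972656), 83.80577087402344) 158
scene pad 388 med [491.3 130.1 135.4] zpct [131.9 135.4 137.8] top rect ((489.8506164550781, 130.71127319335938), (42.08538055419922, 36.512271881103516), 82.63167572021484) 329
marker [ 452.6 -170.7    0.5]
rack [225.7 201.4  21.8]
top guard 3797 ((486.6473693847656, 131.833984375), (170.23403930664062, 191.85678100585938), 83.633056640625) z 150.48019150523444
  window ((487.4224548339844, 132.3524627685547), (118.70211791992188, 118.75260162353516), 83.6269760131836)
top blue 338 med [466.8 -14.4  92.9] zpct [ 42.8  92.9 104.3] top rect ((470.08172607421875, -18.336122512817383), (9.09205436706543, 85.99629211425781), 83.83782958984375) 77
top pad 299 med [486.3 131.7 135.2] zpct [130.2 135.2 139.5] top rect ((486.52447509765625, 131.8752899169922), (42.41969299316406, 36.33522415161133), 82.3464584350586) 129
tape [ 384.8 -147.2   21.1]
bottle [300.5 321.7 102.5]
timer [435.4 315.   10.8]
amber [541.3 351.1  70.4]
```

Request:
step_arm:
  commands: [10, -10, 0, 0, 0, -0.3, 0, 20, -20, 0, 0, 0, -0.6, 0, 39.3, -39.2, 0, 0, 0, -0.996, 0, 39.3, -39.2, 0, 0, 0, -0.996, 0, 39.3, -39.2, 0, 0, 0, -0.996, 0, 39.3, -39.2, 0, 0, 0, -0.996, 0, 39.3, -39.2, 0, 0, 0, -0.996, 0, 39.3, -39.2, 0, 0, 0, -0.996, 0, 39.3, -39.2, 0, 0, 0, -0.996, 0, 39.3, -39.2, 0, 0, 0, -0.996, 0]

```text
clock: 1.1
eef_pos: [449.7, -104.9, 231.3]
tool_rot: [-3.141, 0.0, 1.46]
force: [1.0, -0.8, -0.0]
width: -0.1
gripper_force: 0.0
```

```bash
python3 -c "
from cell import ctrl;s=ctrl.read_state()
for k in('clock','eef_pos','tool_rot','force','width','qpos'):print(k,s[k])"
```

```text
clock 1.1
eef_pos [ 449.654404   -104.90605544  231.26498898]
tool_rot [-3.14149552e+00  7.01400554e-05  1.46032840e+00]
force [ 1.01920562 -0.79631719 -0.02758097]
width -0.09289544122059731
qpos [ 0.38644549  0.37406272 -0.29314184  2.01576648  0.15200978  0.772249
 -0.10723711]
```

Request:
step_arm:
  commands: [5, 1.1, 0, 0, 0, 0, 0, 5, 1.1, 4, 0, 0, 0, 0, 5, 1.1, 8, 0, 0, 0, 0, 5, 1.1, 11, 0, 0, 0, 0, 5, 1.1, 13.5, 0, 0, 0, 0, 5, 1.1, 14.6, 0, 0, 0, 0, 5, 1.1, 14.6, 0, 0, 0, 0, 5, 1.1, 14.6, 0, 0, 0, 0]

```text
clock: 1.9
eef_pos: [466.5, -58.2, 85.9]
tool_rot: [3.141, -0.0, 1.461]
force: [0.5, 0.3, -0.4]
width: 0.2
gripper_force: 0.0
```

```bash
python3 - <<'E'
from m import *
np.set_printoptions(precision=1,suppress=True)
s=ctrl.read_state();print(s['eef_pos'],s['tool_rot'],s['force'])
d,W=measure('scene'); cv2.imwrite('pics/s1.png',d['image'][...,::-1])
E
```

```text
[466.5 -58.2  85.9] [ 3.1 -0.   1.5] [ 0.5  0.3 -0.4]
scene guard 984 ((488.10235595703125, 132.09764099121094), (169.69949340820312, 193.10260009765625), 83.87352752685547) z 150.29977527973722
  window ((487.7302551269531, 131.441162109375), (121.08804321289062, 121.32046508789062), 83.87249755859375)
scene pad 390 med [491.3 129.9 135.4] zpct [131.4 135.4 137.8] top rect ((489.99822998046875, 130.83599853515625), (42.413795471191406, 37.753929138183594), 83.62236022949219) 332
```

View pics/s1.png

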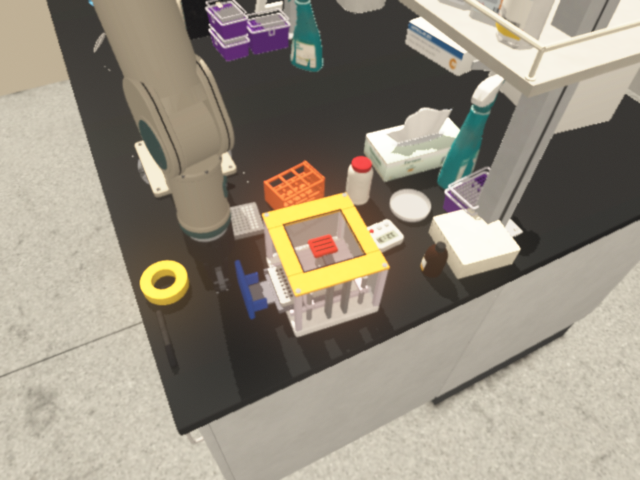

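The closed fingertips, near (221,279), stand just outside the blue plate at (248,288). Now I push along tool x.

Request:
step_arm:
  commands: [1, 0, 0, 0, 0, 0, 0, 2, 0, 0, 0, 0, 0, 0, 2.5, 0, 0, 0, 0, 0, 0, 3, 0, 0, 0, 0, 0, 0, 3.4, 0, 0, 0, 0, 0, 0, 3.8, 0, 0, 0, 0, 0, 0, 4.2, 0, 0, 0, 0, 0, 0, 4.6, 0, 0, 0, 0, 0, 0, 4.8, 0, 0, 0, 0, 0, 0, 5, 0, 0, 0, 0, 0, 0]

```text
clock: 2.95
eef_pos: [471.5, -8.4, 85.3]
tool_rot: [3.141, 0.0, 1.461]
force: [1.1, -2.1, 0.9]
width: -0.1
gripper_force: 1.0
```

Request:
step_arm:
  commands: [0.1, 0, 0, 0, 0, 0, 0, 0.2, 0, 0, 0, 0, 0, 0, 0.3, 0, 0, 0, 0, 0, 0, 0.4, 0, 0, 0, 0, 0, 0]

```text
clock: 3.35
eef_pos: [471.9, -4.6, 85.3]
tool_rot: [3.142, 0.0, 1.461]
force: [0.2, -1.9, 1.7]
width: -0.2
gripper_force: 1.0
```

Request:
step_arm:
  commands: [0.1, 0, 0, 0, 0, 0, 0, 0.2, 0, 0, 0, 0, 0, 0]

```text
clock: 3.55
eef_pos: [472.2, -2.5, 85.3]
tool_rot: [3.142, 0.0, 1.461]
force: [1.7, -3.6, 0.7]
width: -0.0
gripper_force: 2.8
```

Request:
step_arm:
  commands: [0.1, 0, 0, 0, 0, 0, 0, 0.2, 0, 0, 0, 0, 0, 0]

```text
clock: 3.75
eef_pos: [472.1, -2.5, 85.3]
tool_rot: [-3.141, 0.002, 1.459]
force: [0.9, -8.4, 1.5]
width: 0.1
gripper_force: 4.4
```

```bash
python3 m.py top
```

```text
top guard 3794 ((486.64990234375, 131.75144958496094), (170.73614501953125, 190.56143188476562), 83.84029388427734) z 150.4587618774126
  window ((487.3891906738281, 132.36306762695312), (118.93243408203125, 118.50132751464844), 83.80451965332031)
top blue 162 med [446.2  20.4  67.9] zpct [ 41.4  67.9 103.4] top rect ((447.0751037597656, 15.399360656738281), (8.311420440673828, 34.404293060302734), 83.72916412353516) 38
top pad 295 med [485.  131.7 135.5] zpct [131.5 135.5 139.6] top rect ((486.1705627441406, 132.18905639648438), (42.34251022338867, 36.53512954711914), 82.52494812011719) 143
```

Request:
step_arm:
  commands: [0.1, 0, 0, 0, 0, 0, 0, 0.1, 0, 0, 0, 0, 0, 0, 0.1, 0, 0, 0, 0, 0, 0, -1, 0, 0, 0, 0, 0, 0, -3, 0, 0, 0, 0, 0, 0, -3, 0, 0, 0, 0, 0, 0, -3, 0, -4, 0, 0, 0, 0, -3, 0, -8, 0, 0, 0, 0, -3, 0, -11.5, 0, 0, 0, 0, -3, 0, -11.5, 0, 0, 0, 0]

```text
clock: 4.8
eef_pos: [471.9, -29.0, 204.3]
tool_rot: [3.133, -0.002, 1.462]
force: [0.2, -0.2, -0.2]
width: 0.2
gripper_force: 0.0
```

```bash
python3 m.py top scene; python3 -c "
from cell import ctrl;s=ctrl.read_state();print(s['eef_pos'],s['tool_rot'],s['force'])"
```

```text
top guard 3802 ((486.6534423828125, 131.763671875), (170.286376953125, 190.73277282714844), 83.7091064453125) z 150.5176274979553
  window ((487.1905822753906, 132.3642578125), (119.2646255493164, 118.51614379882812), 83.3680191040039)
top blue 294 med [471.4  16.1  96.8] zpct [ 45.2  96.8 103.7] top rect ((472.93914794921875, 12.643383026123047), (8.590505599975586, 86.580322265625), 83.07402038574219) 97
top pad 295 med [485.2 131.7 135.4] zpct [130.7 135.4 140.4] top rect ((485.55340576171875, 131.6982421875), (41.458744049072266, 36.43700408935547), 84.01770782470703) 96
scene guard 1046 ((487.4212646484375, 131.7772216796875), (169.87857055664062, 192.2234344482422), 83.70995330810547) z 150.26442319538603
  window ((487.8347473144531, 132.10617065429688), (119.50474548339844, 121.8044662475586), 83.6692123413086)
scene pad 391 med [491.6 130.2 135.4] zpct [131.7 135.4 137.8] top rect ((490.0538635253906, 130.92860412597656), (42.822608947753906, 35.5781364440918), 84.26266479492188) 333
[469.20089315 -29.59336207 200.81185896] [ 3.14012936e+00 -7.12276162e-04  1.46163382e+00] [-0.73383373  0.64934957 -0.26135822]
```

The carrier measures home: the plate centre is at press y = −120 mm. Next I move over the window.

Request:
step_arm:
  commands: [4, 0, 0, 0, 0, 0, 0, 8, -0.2, 0, 0, 0, 0, 0, 12, -0.4, 0, 0, 0, 0, 0, 15, -0.4, 0, 0, 0, 0, 0, 16.3, -0.4, 0, 0, 0, 0, 0, 16.3, -0.4, 0, 0, 0, 0, 0, 16.3, -0.4, 2, 0, 0, 0, 0, 16.3, -0.4, 3.5, 0, 0, 0, 0, 16.3, -0.4, 3.5, 0, 0, 0, 0, 16.3, -0.4, 3.5, 0, 0, 0, 0]

```text
clock: 5.9
eef_pos: [482.7, 130.3, 165.0]
tool_rot: [-3.14, 0.001, 1.459]
force: [0.5, 0.3, -0.2]
width: 0.0
gripper_force: 0.0
```

```bash
python3 - <<'E'
from m import *
s=ctrl.read_state();print(s['eef_pos'],s['tool_rot'],s['force'])
d=grab('wrist'); cv2.imwrite('pics/w2.png',d['image'][...,::-1])
E
```

```text
[482.67813045 130.34587992 165.0316777 ] [-3.14035104e+00  1.30237200e-03  1.45877191e+00] [ 0.47285426  0.27893769 -0.15707801]
```

View pics/w2.png

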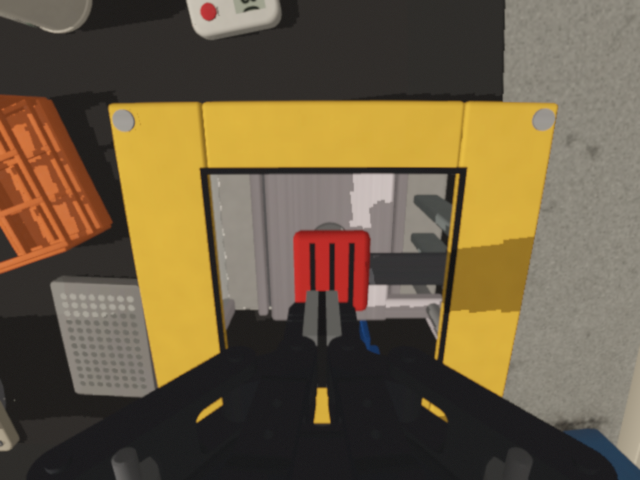

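The shut fingers, near (322,295), are over the red pad at (331,268), well inside the window. Now I descend.

Request:
step_arm:
  commands: [0.2, 0, 1, 0, 0, 0, 0, 0.2, 0, 2, 0, 0, 0, 0, 0.2, 0, 2.6, 0, 0, 0, 0, 0.2, 0, 3, 0, 0, 0, 0, 0.2, 0, 3.4, 0, 0, 0, 0, 0.2, 0, 3.8, 0, 0, 0, 0, 0.2, 0, 4.1, 0, 0, 0, 0]

```text
clock: 6.65
eef_pos: [482.9, 133.9, 124.2]
tool_rot: [-3.141, 0.0, 1.461]
force: [-1.2, -0.1, 5.2]
width: -0.2
gripper_force: 2.8
```

Request:
step_arm:
  commands: [0, 0, 0.1, 0, 0, 0, 0, 0, 0, 0.2, 0, 0, 0, 0]

```text
clock: 6.85
eef_pos: [483.0, 133.9, 122.4]
tool_rot: [-3.141, 0.0, 1.461]
force: [-2.8, -1.3, 5.0]
width: 0.1
gripper_force: 2.9
```

Request:
step_arm:
  commands: [0, 0, 0.1, 0, 0, 0, 0, 0, 0, 0.2, 0, 0, 0, 0]

```text
clock: 7.05
eef_pos: [483.2, 133.9, 120.6]
tool_rot: [3.141, 0.0, 1.461]
force: [-2.1, -2.3, 5.6]
width: -0.0
gripper_force: 3.1
```

Request:
step_arm:
  commands: [0, 0, 0.1, 0, 0, 0, 0, 0, 0, 0.2, 0, 0, 0, 0]

```text
clock: 7.25
eef_pos: [483.5, 133.9, 118.7]
tool_rot: [3.141, 0.0, 1.461]
force: [-2.7, -1.0, 5.2]
width: 0.0
gripper_force: 3.3
```

Request:
step_arm:
  commands: [0, 0, 0.1, 0, 0, 0, 0, 0, 0, 0.2, 0, 0, 0, 0]

```text
clock: 7.45
eef_pos: [483.8, 133.8, 116.8]
tool_rot: [3.14, -0.0, 1.461]
force: [-1.4, -0.4, 6.4]
width: 0.2
gripper_force: 3.6
```

Request:
step_arm:
  commands: [0, 0, 0.1, 0, 0, 0, 0, 0, 0, 0.2, 0, 0, 0, 0]

```text
clock: 7.65
eef_pos: [484.1, 133.9, 116.0]
tool_rot: [3.139, 0.0, 1.46]
force: [-5.8, -2.4, 25.7]
width: 0.1
gripper_force: 13.0
```

Request:
step_arm:
  commands: [0, 0, 0.1, 0, 0, 0, 0, 0, 0, 0.2, 0, 0, 0, 0]

```text
clock: 7.85
eef_pos: [484.3, 133.9, 115.4]
tool_rot: [3.138, 0.0, 1.46]
force: [-8.5, -3.7, 40.5]
width: 0.2
gripper_force: 20.4
```

The lever is at its stop. I ease off slightly and hold.

Request:
step_arm:
  commands: [0, 0, -0.15, 0, 0, 0, 0, 0, 0, -0.15, 0, 0, 0, 0, 0, 0, -0.15, 0, 0, 0, 0, 0, 0, -0.15, 0, 0, 0, 0, 0, 0, -0.15, 0, 0, 0, 0, 0, 0, -0.15, 0, 0, 0, 0, 0, 0, -0.15, 0, 0, 0, 0, 0, 0, -0.15, 0, 0, 0, 0, 0, 0, -0.15, 0, 0, 0, 0, 0, 0, -0.15, 0, 0, 0, 0]

```text
clock: 8.85
eef_pos: [484.1, 133.9, 116.0]
tool_rot: [3.139, 0.0, 1.46]
force: [-5.5, -2.7, 23.5]
width: 0.1
gripper_force: 12.0
```

Request:
step_arm:
  commands: [0, 0, 0, 0, 0, 0, 0, 0, 0, 0, 0, 0, 0, 0, 0, 0, 0, 0, 0, 0, 0, 0, 0, 0, 0, 0, 0, 0, 0, 0, 0, 0, 0, 0, 0, 0, 0, 0, 0, 0, 0, 0, 0, 0, 0, 0, 0, 0, 0, 0, 0, 0, 0, 0, 0, 0, 0, 0, 0, 0, 0, 0, 0, 0, 0, 0, 0, 0, 0, 0]

```text
clock: 9.85
eef_pos: [484.1, 133.8, 116.0]
tool_rot: [3.139, 0.0, 1.46]
force: [-5.3, -2.4, 23.1]
width: 0.2
gripper_force: 12.0
```

```bash
python3 m.py top scene
```

```text
top guard 1520 ((485.7637023925781, 132.49990844726562), (169.10971069335938, 189.71798706054688), 83.46770477294922) z 150.4885790326653
scene guard 1681 ((487.69903564453125, 131.9535369873047), (169.7225799560547, 192.1141357421875), 83.57001495361328) z 150.33391573522545
  window ((558.0647583007812, 76.82511901855469), (53.59645462036133, 37.32427215576172), 82.4281234741211)
scene pad 207 med [501.1 122.9 119.3] zpct [113.8 119.3 122.7] top rect ((499.35308837890625, 128.90110778808594), (40.68928909301758, 21.119632720947266), 83.40743255615234) 120
```

Request:
step_arm:
  commands: [0, 0, 0, 0, 0, 0, 0, 0, 0, 0, 0, 0, 0, 0, 0, 0, 0, 0, 0, 0, 0, 0, 0, 0, 0, 0, 0, 0, 0, 0, 0, 0, 0, 0, 0]

```text
clock: 10.45
eef_pos: [484.1, 133.8, 116.0]
tool_rot: [3.139, 0.0, 1.46]
force: [-5.0, -2.3, 23.2]
width: -0.2
gripper_force: 12.0
```

Request:
step_arm:
  commands: [0, 0, -0.5, 0, 0, 0, 0, 0, 0, -1, 0, 0, 0, 0, 0, 0, -1.5, 0, 0, 0, 0, 0, 0, -2, 0, 0, 0, 0, 0, 0, -3, 0, 0, 0, 0, 0, 0, -5, 0, 0, 0, 0, 0, 0, -8, 0, 0, 0, 0, 0, 0, -11, 0, 0, 0, 0, 0, 0, -12, 0, 0, 0, 0, 0, 0, -12, 0, 0, 0, 0]

```text
clock: 11.45
eef_pos: [484.7, 134.4, 235.4]
tool_rot: [3.137, -0.002, 1.46]
force: [-0.6, -0.4, -0.6]
width: -0.2
gripper_force: 0.0
```

Request:
step_arm:
  commands: [-4, 0, 0, 0, 0, 0, 0, -8, 0, 0, 0, 0, 0, 0, -12, 0, 0, 0, 0, 0, 0, -15, 0, 0, 0, 0, 0, 0, -18, 0, 0, 0, 0, 0, 0, -20, 0, 0, 0, 0, 0, 0, -20, 0, 0, 0, 0, 0, 0, -20, 0, 0, 0, 0, 0, 0]

```text
clock: 12.25
eef_pos: [460.8, -64.5, 232.8]
tool_rot: [-3.14, -0.001, 1.46]
force: [-0.8, -0.7, -0.2]
width: 0.0
gripper_force: 0.0
```

```bash
python3 m.py top scene; python3 - <<'E'
from h import *
d=pickle.load(open('scene.pkl','rb')); cv2.imwrite('pics/s9.png',d['image'][...,::-1]); s=ctrl.read_state(); print(s['eef_pos'],s['force'])
E
```

```text
top guard 3807 ((486.599365234375, 131.8412322998047), (170.527587890625, 191.0377197265625), 83.73690795898438) z 150.4168033918212
  window ((487.3047790527344, 132.2593231201172), (118.9797592163086, 118.47888946533203), 83.6259536743164)
top blue 301 med [471.7  15.9  96.5] zpct [ 43.5  96.5 104.4] top rect ((472.408447265625, 12.435068130493164), (9.031305313110352, 86.28166961669922), 83.43611145019531) 83
top pad 296 med [486.4 131.7 135.4] zpct [130.7 135.4 139.7] top rect ((485.1269836425781, 132.63108825683594), (41.01110076904297, 36.523258209228516), 84.30128479003906) 126
scene guard 1033 ((488.07208251953125, 131.55325317382812), (170.60418701171875, 191.1924285888672), 84.00872802734375) z 150.29918999523701
  window ((487.48321533203125, 132.73593139648438), (118.82981872558594, 121.60474395751953), 83.52806091308594)
scene blue 26 med [506.5   9.  100.7] zpct [ 98.9 100.7 102.2] top rect ((503.9637145996094, 9.781357765197754), (4.386003494262695, 25.11264991760254), 78.75761413574219) 26
scene pad 394 med [491.7 130.1 135.3] zpct [131.3 135.3 138. ] top rect ((489.6881103515625, 131.08290100097656), (41.79951477050781, 35.95775604248047), 83.13870239257812) 328
[461.17316083 -63.41566987 233.28074248] [ 0.09549272 -0.58902777 -0.25691136]
```

View pics/s9.png

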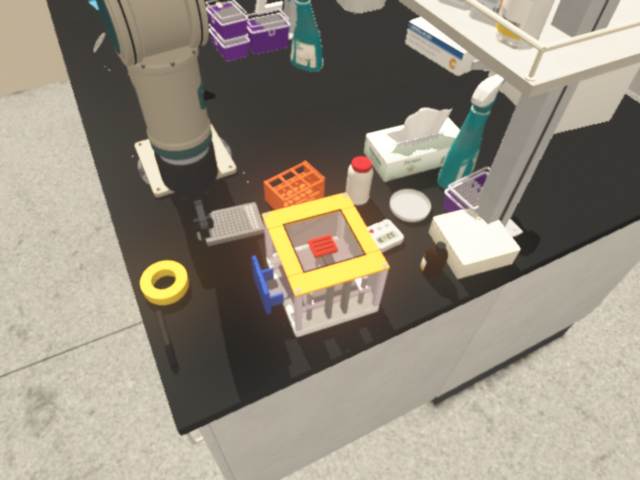

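The blue plate at (266,284) is home, the red pad at (322,246) is back up, the loose things are where they stood, and the arm is clear.

```bash
python3 -c "
from cell import ctrl;print(ctrl.finish_job())"
```

```text
the job is handed in; nothing more can be done
None
```

The job is handed in, with no verdict returned: the carrier measured home, the lever was held at its stop for over 2 s and sprang back up, and the arm withdrew with no sign of touching the guard or moving the loose things.

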